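# Fit the loaded vial carousel onto the sample changer's drive shaft

### The job

Lift the loaded vial carousel off the bench and fit it on the drive shaft of the sample changer. The D-shaped bore in its hub passes only where its flat meets the flat of the shaft, so feel for it: turn the carousel lightly on the shaft until it slips over, lower it until it sits fully home and level on the drive flange, and let go. Do not force it down or let it drop, and do not push away or knock over the other things on the bench.

Things in the scene. Friction and masses are not known exactly. Their poses are not given: they have to be found in the camera images.
- carousel: White vial carousel, 170 mm across, 112 mm tall, about 0.55 kg, standing on the bench. Origin: centre of its underside, z up its axis. Two discs hold twelve clamped vials, cap tops 66 mm above the underside. Its -x side is marked by an orange line and tab on the upper disc and by the only red vial cap (the rest are white).
- grip_bar (a point): Centre of the carousel's blue grip bar, on its axis 98 mm above the underside. The bar is 74 mm long along the carousel's x, 18 mm thick along y and 28 mm tall (84 to 112 mm above the underside), on a round stem, clear of the vials: made to lift it by. Axes as the carousel's.
- hub_bore (a point): Mouth of the D-shaped bore in the carousel's grey hub (slippery plastic), open from below: on the axis, level with the underside. 26.4 mm diameter, 34 mm deep, its flat 9.2 mm from the axis on the carousel's -x side. Axes as the carousel's.
- sampler: Sample changer, fixed: white housing 220 mm wide (y), 360 mm deep (x -160 to 200 mm), deck 55 mm high. Origin: on the bench below its shaft's axis; x to its rear, y to its left. Its panel faces -x, the robot, give or take 0.2 rad. Rear tower, x 145 to 191 mm, y +-28 mm, 201 mm tall; needle arm parked along y at x 121 to 135 mm, y -6 to 86 mm, top 192 mm high.
- drive_axis (a point): On the vertical drive shaft's axis at the top face of its aluminium flange (64 mm across, 63 mm above the bench), where the carousel's underside comes to rest. Axes as the sampler's housing, not the shaft's. The steel shaft rises from it: 20 mm of D-section, 24 mm diameter, flat 8 mm from the axis, then a round nose 12 mm across, 10 mm tall, its top 3 mm tapered.
- shaft_shoulder (a point): On the axis 20 mm above the flange: top of the D-section (sharp edge), foot of the nose. A carousel turned wrongly rests here; turned right to some 6 degrees, 1 mm sideways, it goes down to the flange. The parked flat faces the sampler's -x, turned by up to 0.7 rad either way: not measured, only seen (orange mark on the flange) or felt. The drive holds against 2 N m. Axes as the housing's.
- amber_bottle: Amber glass bottle with a white cap, 62 mm diameter, 125 mm tall. Origin: centre of its underside. Leave it alone.
- flask: Clear volumetric flask with a blue stopper, 84 mm diameter, 195 mm tall. Origin: centre of its underside. Leave it alone.
- beaker: Clear plastic beaker, 88 mm diameter, 115 mm tall. Origin: centre of its underside. Leave it alone.
- mortar: White porcelain mortar, 100 mm diameter, 55 mm tall, with its red-handled pestle standing out to 105 mm height. Origin: centre of its underside. Leave it alone.

How it is judged (in metres and radians):
On the way:
1. the carousel has been lifted clear of the bench (height (world z) of carousel above 0.03 m), for 0.2 s.
At the end, for the whole second after the job is handed in: The carousel rests on the drive flange: underside within 3 mm of the flange's top, axis within 4 mm of the shaft's axis, level within 0.04 rad, at rest and released (z of carousel in the frame of drive_axis between -0.003 and 0.003 m and horizontal distance between carousel and drive_axis below 0.004 m and angle between carousel's own z axis and vertical below 0.04 rad and linear speed of carousel below 0.01 m/s); the robot touches nothing.
It fails at once if the carousel is forced or dropped onto the sample changer (more than 100 N between them) (contact force between carousel and sampler above 100 N).
It fails at once if a bystander is pushed more than 30 mm or tipped (distance of any of amber_bottle, flask, beaker, mortar from where it was at the start of the episode above 0.03 m or angle between any of amber_bottle, flask, beaker, mortar's own z axis and vertical above 0.4 rad).
It also fails if it takes over 72 s, if anything falls off the work surface, if the arm or the gripper's body presses on something with over 40 N, if the wrist force passes 120 N, or if a joint passes its speed limit or range.

### The arm

A 6-joint arm with a two-finger parallel gripper is mounted at the origin on the work surface. World frame = base frame: x ahead of the robot, y to its left, z up, the work surface at z = 0. Lengths are in mm, angles in rad, forces in N, time in s.
With the tool pointing down it reaches from about 325 to 875 mm from the base axis. Payload 4.4 kg.
Tool frame: the origin (TCP) lies on the centre line of the jaws, within the pads' length; the fingertips stand ahead of it and the grasp point (between the pads) lies 6 mm ahead of it (ctrl.tcp_to_tips is the z of the fingertips in the tool frame, in mm); z points along the fingers, y is the direction in which the jaws open and shut (so a half turn about z gives the same grasp; the last joint's range is limited). The gripper opens to 85 mm and grips with 20 to 120 N. Pads are 22 mm wide; open, the fingers measure 114 mm over their backs; the gripper's body (76 mm by 85 mm) begins 54 mm behind the grasp point. The pads swing forward as they close: fully open they stand 13 mm farther back than shut.
Start: joints at [1.081, 0.207, 1.542, -0, 1.393, -0.15], TCP at [191.114, 542.313, 256.282] pointing down, gripper open.
Joint ranges: [-2.73, 2.73], [-0.86, 2.22], [0.23, 2.46], [-1.11, 4.25], [0.08, 2.63], [-2.82, 2.82]. Speed limits (rad/s): [2.79, 2.79, 3.14, 3.14, 3.14, 3.14].

### API

Orientations are given as a 3x3 rotation matrix whose columns are the frame's x, y, z axes.
In Python, from plant import ctrl, sensors, optics gives the robot as it stands. Calls block until the motion is done:
- ctrl.move_ptp(position, orientation): joint-space move of the TCP to a pose.
- ctrl.move_l(position, rot=None, vel=150, threshold=None): straight line of the TCP; rot=None keeps the orientation; vel is the mean speed in mm/s. With threshold (N) it stops when the force on the tool has changed by that much, and returns True; else False.
- ctrl.set_joints(angles): joint-space move.
- ctrl.gripper_to(opening, force=None): finger opening in mm; force is the grip in N (None keeps the last); returns when the fingers have stopped.
- ctrl.hold(seconds).
- ctrl.solve_ik(position, orientation): joint angles nearest the present ones, or None.
- sensors.read_state(): the state.
- optics.grab_frame(name): name is "side" or "top"; returns (picture, depth): 480x640x3 uint8, red, green, blue; 480x640 float32, mm along the optical axis (not along the pixel's ray), 0 where there is no reading.
- optics.camera_params(name): a dict with "mtx" (3x3 intrinsics, pixels), "k1" (the pictures are not rectified: a ray, as slopes to the right and down, at radius r is drawn at 1 + k1 r^2 times it, then the intrinsics apply), "R" (3x3) and "t" (3): a world point X has camera coordinates R X + t. Camera axes: x right, y down, z forward; pixel columns grow to the right and rows downward; lengths in mm; the calibration is good to about 2 mm. A picture is of the moment at which its call begins. camera_params takes no time and is no camera call.
A pose or a line that the arm cannot do raises ctrl.MotionError and nothing moves.
- ctrl.finish_job(): hands the job in, once; it reports no verdict.
The state is a dict: "t": time; "q": joint angles; "qvel": joint speeds; "tau": joint torques, N m; "eef_pos": TCP position; "eef_rot": TCP orientation; "force": force on the tool from outside, world axes, zero at the start; "wrist_torque": the same for the moment, N m; "grip_width": finger opening in mm.
Only numpy, scipy, OpenCV 4.12 (cv2) and the standard library are available. Lean on these libraries where they do the work, as an engineer would, in place of code of your own. Each camera call takes 0.05 s, during which the arm holds its last target. There are 200 camera calls.

## Working session

There is one attempt and no reset: what is moved stays moved. The work goes in short steps, each a Python script; the robot and the scene stay as the last script left them, time stands still between calls to the robot, and variables do not carry over. Pictures are saved under pics/ and viewed, about 8 in all and at most 12, crops included, and the job is handed in when it is done.

```bash
ls; mkdir -p pics; python3 - <<'E'
from plant import ctrl,sensors,optics
import cv2,numpy as np
for n in("top","side"):
    p,d=optics.grab_frame(n); cv2.imwrite(f"pics/{n}0.png",p[:,:,::-1]); np.save(f"{n}0.npy",d)
    c=optics.camera_params(n); print(n,c)
s=sensors.read_state();print(s,ctrl.tcp_to_tips)
E
```

```text
pics
top {'mtx': array([[556.20151999,   0.        , 318.74367604],
       [  0.        , 556.20151999, 239.32723013],
       [  0.        ,   0.        ,   1.        ]]), 'k1': -0.12928462337489569, 'R': array([[ 0.02527379, -0.99967882, -0.00186623],
       [-0.98855121, -0.02471459, -0.14884789],
       [ 0.14875397,  0.00560682, -0.98885834]]), 't': array([1.21540773e+00, 5.74854860e+02, 1.59198871e+03])}
side {'mtx': array([[602.65192495,   0.        , 316.1222477 ],
       [  0.        , 602.65192495, 228.65808674],
       [  0.        ,   0.        ,   1.        ]]), 'k1': -0.13758533800631115, 'R': array([[ 0.98368823, -0.1796217 ,  0.00967022],
       [-0.13180149, -0.7563024 , -0.64080812],
       [ 0.12241665,  0.62908086, -0.76764017]]), 't': array([-566.51121729,  120.5248165 , 1533.20841278])}
{'t': 0.1, 'q': array([ 1.08151764e+00,  2.07368612e-01,  1.54283553e+00, -5.51456318e-06,
        1.39354398e+00, -1.50458642e-01]), 'qvel': array([-0.00034339, -0.00099101, -0.00233811, -0.00054919, -0.00011953,
        0.0006169 ]), 'tau': array([-1.18530130e-03, -3.84093475e+01, -2.92548913e+01, -1.81730766e-04,
        4.88632650e-03, -2.07746422e-05]), 'eef_pos': array([190.79381766, 541.72889849, 255.21105087]), 'eef_rot': array([[-9.43147675e-01,  3.32372453e-01, -1.00825588e-03],
       [ 3.32373830e-01,  9.43145804e-01, -1.90512305e-03],
       [ 3.17721885e-04, -2.13193024e-03, -9.99997677e-01]]), 'force': array([ 0.83843243, -0.28945796,  0.40919954]), 'wrist_torque': array([0.09940241, 0.00508263, 0.0090055 ]), 'grip_width': 85.37526869077874} 25.0
```

View pics/top0.png

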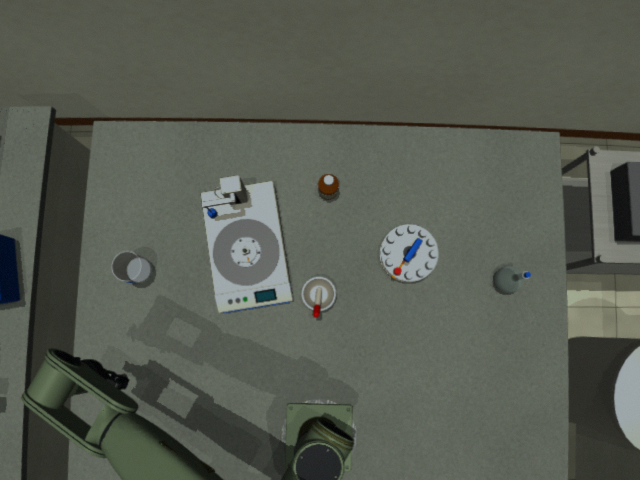

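View pics/side0.png

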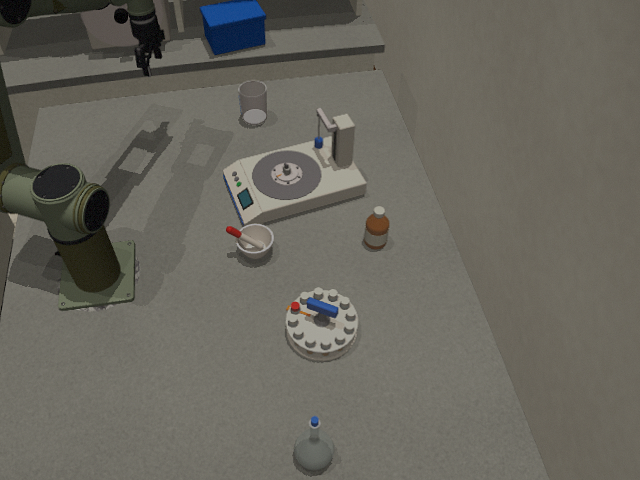

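The top view shows the carousel at (409,253), with its blue bar from (404,262) to (420,240) and the red cap at (397,271). The sampler shaft is at (246,251), the mortar at (319,293), the bottle at (328,186), the beaker at (130,267) and the flask at (508,279). The side view agrees: shaft (287,168), bar (322,308).

```bash
cat > h.py <<'E'
from plant import ctrl,sensors,optics
import cv2,numpy as np
def ray(n,uv):
    c=optics.camera_params(n); k=np.array([c['k1'],0,0,0.])
    x=cv2.undistortPoints(np.float64(uv).reshape(-1,1,2),c['mtx'],k).reshape(-1,2)
    R=c['R']; return -R.T@c['t'], np.c_[x,np.ones(len(x))]@R
def onz(n,uv,z):
    o,d=ray(n,uv); return o+d*((z-o[2])/d[:,2])[:,None]
def proj(n,X):
    c=optics.camera_params(n); return cv2.projectPoints(np.float64(X).reshape(-1,1,3),cv2.Rodrigues(c['R'])[0],c['t'],c['mtx'],np.array([c['k1'],0,0,0.]))[0].reshape(-1,2)
def tri(a,b):
    (o1,d1),(o2,d2)=ray("top",a),ray("side",b); d1,d2=d1[0],d2[0]
    s=np.linalg.lstsq(np.c_[d1,-d2],o2-o1,rcond=None)[0]
    p,q=o1+s[0]*d1,o2+s[1]*d2; return (p+q)/2,np.linalg.norm(p-q)
def comps(img,lo,hi,box,minA=8):
    x0,y0,x1,y1=box; m=cv2.inRange(cv2.cvtColor(img[y0:y1,x0:x1],cv2.COLOR_RGB2HSV),lo,hi)
    n,l,s,c=cv2.connectedComponentsWithStats(m)
    return [(s[i,4],c[i]+[x0,y0],np.argwhere(l==i)[:,::-1]+[x0,y0]) for i in range(1,n) if s[i,4]>=minA]
E
python3 - <<'E'
from h import *
T=cv2.imread("pics/top0.png")[:,:,::-1].copy();S=cv2.imread("pics/side0.png")[:,:,::-1].copy()
for n,I,box in(("top",T,(375,220,445,290)),("side",S,(280,285,365,360))):
    for a,c,p in comps(I,(100,120,50),(125,255,255),box):
        w=onz(n,p,112 if n=="top" else 100)[:,:2]; m=w.mean(0); e,v=np.linalg.eigh(np.cov((w-m).T))
        print(n,"bar",a,c,m,np.degrees(np.arctan2(v[1,1],v[0,1])),np.sqrt(e*12))
    for a,c,p in comps(I,(0,150,80),(6,255,255),box,5): print(n,"red",a,c,onz(n,[c],66))
    for a,c,p in comps(I,(7,120,80),(22,255,255),box,5): print(n,"orange",a,c)
D=np.load("top0.npy"); o=None
# white housing mask at deck height
hsv=cv2.cvtColor(T,cv2.COLOR_RGB2HSV); m=cv2.inRange(hsv,(0,0,150),(180,40,255)); m[:, :190]=0; m[:,300:]=0;m[:170]=0;m[320:]=0
m=cv2.morphologyEx(m,cv2.MORPH_CLOSE,np.ones((3,3)))
c=max(cv2.findContours(m,0,2)[0],key=cv2.contourArea); r=cv2.boxPoints(cv2.minAreaRect(c)); w=onz("top",r,55)
print("housing",r,w[:,:2],[np.linalg.norm(w[i]-w[i-1]) for i in range(4)])
for uv in[(246,251),(409,253)]:print(onz("top",[uv],90))
print("tri shaft",tri([(246,250)],[(287,166)]))
b=T[205:300,200:295]; cv2.imwrite("pics/crop.png",np.hstack([cv2.resize(b[15:75,15:75],(400,400),interpolation=2),cv2.resize(S[143:193,262:312],(400,400),interpolation=2)])[:,:,::-1])
E
```

```text
top bar 166 [412.44578313 249.78313253] [ 541.12953858 -249.27907805] 146.20630678315555 [18.04937063 73.02150232]
top red 39 [397.23076923 270.71794872] [[ 485.40440966 -212.8483924    66.        ]]
top orange 17 [401.29411765 264.        ]
top orange 10 [392.8 276.6]
side bar 227 [321.91629956 305.39207048] [ 542.53503456 -250.26980679] 147.13815014962202 [21.55806301 73.69441186]
side red 58 [294.70689655 305.67241379] [[ 484.44887836 -218.82989247   66.        ]]
side orange 11 [287.63636364 307.18181818]
side orange 25 [304.36 313.  ]
housing [[196.12798 181.88068]
 [270.13898 169.74774]
 [291.403   299.45856]
 [217.39203 311.5915 ]] [[737.25691572 386.34406248]
 [779.08149357 165.87041214]
 [396.01201916  89.79710645]
 [355.04351156 302.21518864]] [np.float64(391.3626882133602), np.float64(224.4057169672479), np.float64(390.5500864928491), np.float64(216.3327535481933)]
[[528.7306005  221.97488647  90.        ]]
[[ 534.57923017 -243.00020508   90.        ]]
tri shaft (array([532.68501655, 222.47770892,  87.36397358]), np.float64(1.476192621381658))
```

View pics/crop.png

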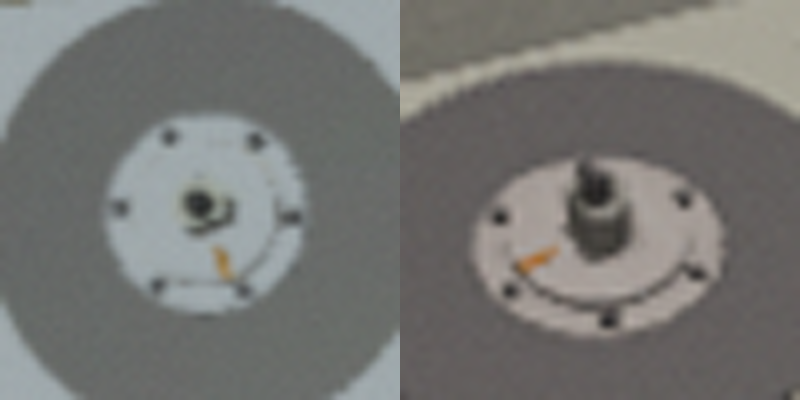

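The crops show the flange centre at about (245.7,252) in the top view, with its orange mark at about (248.5,259.6). In the side view the mark is at about (279,175).

```bash
python3 - <<'E'
from h import *
T=cv2.imread("pics/top0.png")[:,:,::-1].copy();S=cv2.imread("pics/side0.png")[:,:,::-1].copy()
for n,I,box,ctr in(("top",T,(225,230,268,272),(246,252)),("side",S,(267,157,307,190),(287,174))):
    x0,y0,x1,y1=box; g=cv2.cvtColor(I[y0:y1,x0:x1],cv2.COLOR_RGB2GRAY)
    t,m=cv2.threshold(g,0,255,cv2.THRESH_OTSU)
    m=cv2.morphologyEx(m,cv2.MORPH_OPEN,np.ones((3,3)))
    cn=max(cv2.findContours(m,0,1)[0],key=cv2.contourArea); h=cv2.convexHull(cn).reshape(-1,2)+[x0,y0]
    w=onz(n,cn.reshape(-1,2)+[x0,y0],63)[:,:2]; (cx,cy),r=cv2.minEnclosingCircle(np.float32(w))
    e=cv2.fitEllipse(np.float32(w)); print(n,t,"circle",cx,cy,r,"ell",e)
    for a,c,p in comps(I,(7,90,80),(22,255,255),box,3):
        q=onz(n,[c],63)[0][:2]; v=q-np.array(e[0]); w=onz(n,p,63)[:,:2]; w0=w-w.mean(0);ee,vv=np.linalg.eigh(np.cov(w0.T)); print("mark",a,c,q,np.hypot(*v),np.degrees(np.arctan2(v[1],v[0])),np.degrees(np.arctan2(vv[1,1],vv[0,1])))
# carousel upper/lower-disc check, axis = bar
print(proj("top",[[541,-249,112]]),proj("side",[[541,-249,112]]))
# housing edges at deck (hand) from tower-free edges
w=onz("top",[(206,215),(219,311),(291,302),(274,183)],55)[:,:2]
for a,b in((0,1),(1,2),(3,2)): d=w[a]-w[b]; print(np.degrees(np.arctan2(d[1],d[0])),np.hypot(*d))
# obstacles
for n,uv,z in(("bottle",(329,180),125),("flask",(528,274),195),("mortar",(319,291),55),("pestle",(317,312),105),("beaker",(124,264),115)):print(n,onz("top",[uv],z)[0])
E
```

```text
top 132.0 circle 530.6243896484375 227.08502197265625 44.042694091796875 ell ((531.114990234375, 227.61087036132812), (78.93204498291016, 81.58350372314453), 39.71179962158203)
mark 3 [248. 259.] [508.94059818 218.84231131] 23.84515235871839 -158.42436018171747 -177.53142824783066
side 122.0 circle 529.8807373046875 219.9738311767578 43.779441833496094 ell ((530.2545166015625, 220.10238647460938), (74.73430633544922, 77.20464324951172), 62.59103775024414)
mark 7 [278.42857143 175.14285714] [507.46758467 215.41142426] 23.264767210593917 -168.36748752845196 -155.83793911550583
[[412.357181   249.81495271]] [[321.20763306 302.13498982]]
10.681351896403717 285.244449345675
98.7394646794298 209.32285525390068
10.045168374274532 355.39915526440484
bottle [733.39489445  -9.61714699 125.        ]
flask [ 471.59678482 -550.0415904   195.        ]
mortar [422.37368286  11.05288846  55.        ]
pestle [361.07098579  14.99462734 105.        ]
beaker [479.18660462 566.15879744 115.        ]
```

```bash
python3 - <<'E'
from h import *
T=cv2.imread("pics/top0.png")[:,:,::-1].copy();S=cv2.imread("pics/side0.png")[:,:,::-1].copy()
E={}
for n,I,box in(("top",T,(225,230,268,272)),("side",S,(267,157,307,190))):
    x0,y0,x1,y1=box; g=cv2.resize(cv2.cvtColor(I[y0:y1,x0:x1],cv2.COLOR_RGB2GRAY),None,fx=4,fy=4,interpolation=cv2.INTER_CUBIC)
    t,m=cv2.threshold(g,0,255,cv2.THRESH_OTSU)
    cn=cv2.convexHull(max(cv2.findContours(m,0,1)[0],key=cv2.contourArea)).reshape(-1,2)
    px=(cn+.5)/4-.5+[x0,y0]; E[n]=px; print(n,cv2.fitEllipse(np.float32(px)))
a,b=[cv2.fitEllipse(np.float32(E[n]))[0] for n in("top","side")]
p,g=tri([a],[b]);print("disc",p,g)
for z in(55,58,60,63): print(z,[cv2.fitEllipse(np.float32(onz(n,E[n],z)[:,:2]))[:2] for n in E])
for z in(57,63,83,93): print(z,proj("top",[[p[0],p[1],z]]),proj("side",[[p[0],p[1],z]]))
# enlarged with overlay of predicted circles
out=[]
for n,I,(x0,y0) in(("top",T,(226,232)),("side",S,(267,154))):
    k=10; im=cv2.resize(I[y0:y0+40,x0:x0+40],None,fx=k,fy=k,interpolation=cv2.INTER_CUBIC)
    for z,r,c in((63,32,(255,0,0)),(83,12,(0,255,0)),(93,4,(0,0,255))):
        th=np.linspace(0,2*np.pi,40); q=proj(n,np.c_[p[0]+r*np.cos(th),p[1]+r*np.sin(th),0*th+z]); q=((q-[x0,y0]+.5)*k).astype(int)
        for u in q: cv2.circle(im,tuple(map(int,u)),1,c,-1)
    out.append(im)
cv2.imwrite("pics/ov.png",np.hstack(out)[:,:,::-1])
E
```

```text
top ((245.52005004882812, 251.49847412109375), (29.74474334716797, 30.28820037841797), 49.325538635253906)
side ((286.39581298828125, 173.36192321777344), (22.3286075592041, 31.299571990966797), 89.10560607910156)
disc [531.75489483 228.37188048  53.16074596] 0.20592792048344002
55 [((531.794921875, 228.18807983398438), (88.05077362060547, 88.12332916259766)), ((531.544189453125, 227.30001831054688), (88.0410385131836, 89.49775695800781))]
58 [((531.4203491210938, 227.77365112304688), (87.88619232177734, 87.95856475830078)), ((531.180419921875, 224.3056182861328), (87.82179260253906, 89.27487182617188))]
60 [((531.170654296875, 227.49737548828125), (87.77645111083984, 87.84874725341797)), ((530.9378662109375, 222.30934143066406), (87.6756362915039, 89.12628936767578))]
63 [((530.7960815429688, 227.08294677734375), (87.6118392944336, 87.68402862548828)), ((530.5740966796875, 219.31494140625), (87.45637512207031, 88.90338897705078))]
57 [[245.34541349 251.36607772]] [[286.39429152 172.38883338]]
63 [[245.07213649 251.10247063]] [[286.33606434 170.87365336]]
83 [[244.14661219 250.20962081]] [[286.14011444 165.76531323]]
93 [[243.67523921 249.75484442]] [[286.04105617 163.17737348]]
```

View pics/ov.png

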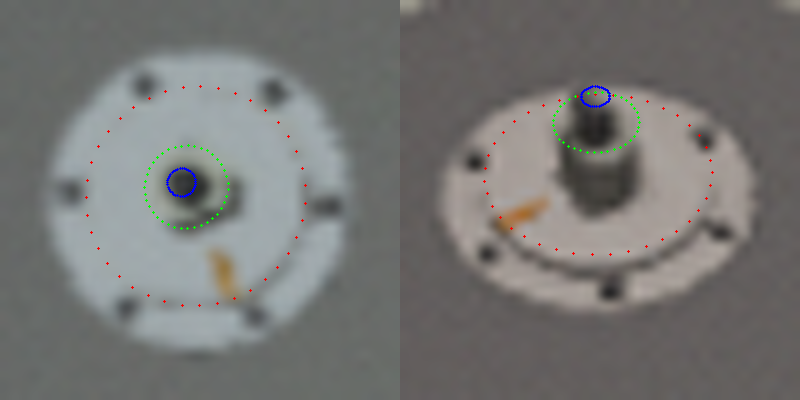

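The overlay puts the 88 mm ring, flange, shoulder and nose on one axis at about (531.5, 227.3). The flat mark points at about 202° in world. So the carousel's x axis has to go from -33.5° to about 22°. Next I check IK and grasp.

```bash
cat >> h.py <<'E'
def Rz(deg):  # tool down, tool y at deg
    a=np.radians(deg); c,s=np.cos(a),np.sin(a)
    return np.array([[-s,c,0],[c,s,0],[0,0,-1.]])
def W(): return np.array(sensors.read_state()["force"])
E
python3 - <<'E'
from h import *
for a in(56.5,-123.5):
  for P in([541.5,-249.5,104],[541.5,-249.5,244],[531.5,227.3,244],[531.5,227.3,167]):
    for da in((0,) if P[1]<0 else (20,55.5,90)):
      q=ctrl.solve_ik(P,Rz(a+da)); print(a,da,P,None if q is None else np.round(q,2))
E
```

```text
56.5 0 [541.5, -249.5, 104] [-0.58  0.41  1.61 -0.    1.12 -1.56]
56.5 0 [541.5, -249.5, 244] [-0.58  0.26  1.5  -0.    1.38 -1.56]
56.5 20 [531.5, 227.3, 244] [ 0.25  0.22  1.55 -0.    1.37 -1.08]
56.5 55.5 [531.5, 227.3, 244] [ 0.25  0.22  1.55 -0.    1.37 -1.7 ]
56.5 90 [531.5, 227.3, 244] [ 0.25  0.22  1.55 -0.    1.37 -2.3 ]
56.5 20 [531.5, 227.3, 167] [ 0.25  0.3   1.62 -0.    1.22 -1.08]
56.5 55.5 [531.5, 227.3, 167] [ 0.25  0.3   1.62 -0.    1.22 -1.7 ]
56.5 90 [531.5, 227.3, 167] [ 0.25  0.3   1.62 -0.    1.22 -2.3 ]
-123.5 0 [541.5, -249.5, 104] [-0.58  0.41  1.61 -0.    1.12  1.58]
-123.5 0 [541.5, -249.5, 244] [-0.58  0.26  1.5  -0.    1.38  1.58]
-123.5 20 [531.5, 227.3, 244] [ 0.25  0.22  1.55 -0.    1.37  2.06]
-123.5 55.5 [531.5, 227.3, 244] [ 0.25  0.22  1.55 -0.    1.37  1.44]
-123.5 90 [531.5, 227.3, 244] [ 0.25  0.22  1.55 -0.    1.37  0.84]
-123.5 20 [531.5, 227.3, 167] [ 0.25  0.3   1.62 -0.    1.22  2.06]
-123.5 55.5 [531.5, 227.3, 167] [ 0.25  0.3   1.62 -0.    1.22  1.44]
-123.5 90 [531.5, 227.3, 167] [ 0.25  0.3   1.62 -0.    1.22  0.84]
```

```bash
python3 - <<'E'
from h import *
R=Rz(56.5); x,y=541.5,-249.5
ctrl.move_ptp([x,y,250],R)
ctrl.gripper_to(60)
ctrl.move_l([x,y,150],vel=150)
print("thr",ctrl.move_l([x,y,104],vel=60,threshold=8))
f0=W(); print(f0, sensors.read_state()["eef_pos"])
ctrl.gripper_to(5,force=70)
s=sensors.read_state(); print(s["grip_width"],s["force"],s["eef_pos"],s["wrist_torque"])
ctrl.move_l([x,y,124],vel=40); ctrl.hold(.3)
s=sensors.read_state(); print(s["t"],s["grip_width"],s["force"],s["eef_pos"],s["wrist_torque"])
for n in("top","side"):
    p,d=optics.grab_frame(n); cv2.imwrite(f"pics/{n}1.png",p[:,:,::-1])
a=cv2.imread("pics/top1.png")[200:310,350:470];b=cv2.imread("pics/side1.png")[240:370,250:392]
cv2.imwrite("pics/g.png",np.hstack([cv2.resize(a,(400,366)),cv2.resize(b,(400,366))]))
E
```

```text
thr False
[-0.39693778  0.12249987  0.68590444] [ 541.82515586 -249.68325459  104.28333613]
16.84329102705004 [-1.89472869 -2.1600111   2.69451228] [ 541.58958073 -250.31683739  104.76734322] [-0.38068151  0.33007433  0.00992468]
6.65 16.567745722845935 [ 0.42983832 -0.2127382  -6.50858131] [ 541.34127528 -249.40062623  123.72740109] [-0.01570084  0.06003409  0.02489769]
```

View pics/g.png

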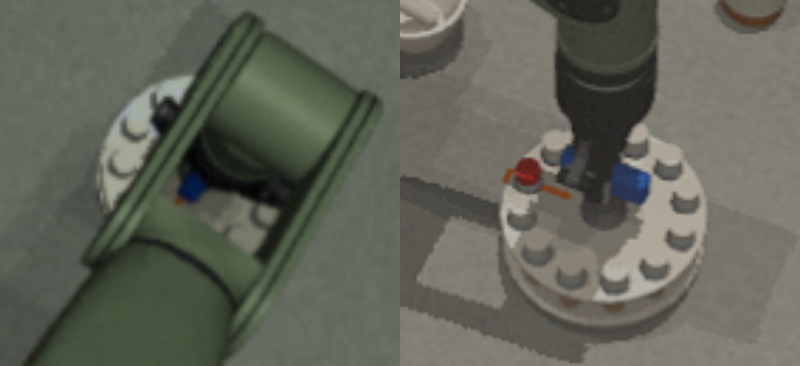

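Grasp is good: the bar is gripped at 17 mm and the load reads about 7 N. Now I carry it to above the shaft and feel down.

```bash
python3 - <<'E'
from h import *
A=56.5+55.5; x,y=531.5,227.3
ctrl.move_l([541.5,-249.5,250],vel=150)
ctrl.move_ptp([x,y,250],Rz(A))
ctrl.move_l([x,y,206],vel=80); ctrl.hold(.3)
s=sensors.read_state(); print(s["t"],s["grip_width"],s["force"],s["eef_pos"],s["wrist_torque"])
p,d=optics.grab_frame("side"); cv2.imwrite("pics/side2.png",p[:,:,::-1]); cv2.imwrite("pics/s2.png",cv2.resize(p[80:230,200:400],(800,600),interpolation=2)[:,:,::-1])
hit=ctrl.move_l([x,y,180],vel=12,threshold=4)
s=sensors.read_state(); print(hit,s["t"],s["force"],s["eef_pos"],s["wrist_torque"])
E
```

```text
10.4833 17.127302128998032 [-0.63854884  0.06884385 -5.12953316] [531.82088997 227.43846149 206.65052074] [0.01722795 0.02772768 0.01259521]
True 11.9583 [0.34494346 0.204157   6.15908641] [531.20255455 227.20348789 187.51374221] [-0.0189913   0.07598425  0.07115762]
```

View pics/s2.png

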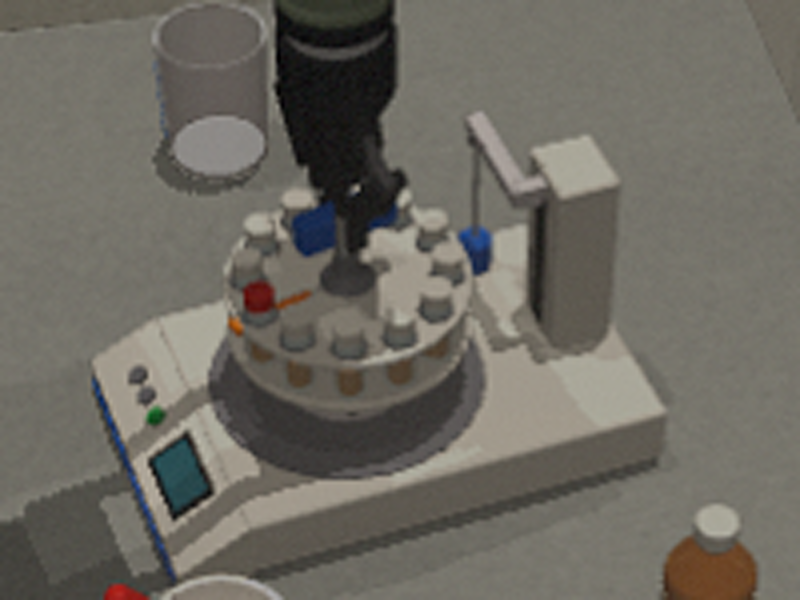

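The contact height of 187.5 mm matches the shoulder (83+104). The nose is in the bore and the D is resting on the shoulder. Now a light angular search.

```bash
cat >> h.py <<'E'
A0=112.; X0=np.array([531.5,227.3])
def probe(x,y,a,zc=187.5,depth=4,thr=6):
    ctrl.move_l([x,y,zc+.7],rot=Rz(a),vel=15)
    hit=ctrl.move_l([x,y,zc-depth],vel=10,threshold=thr)
    s=sensors.read_state(); print(f"{x:.1f} {y:.1f} {a:.0f} hit {hit} t {s['t']:.1f} z {s['eef_pos'][2]:.2f}",np.round(s['force'],1),np.round(s['wrist_torque'],2))
    return not hit and s['eef_pos'][2]<zc-depth+1.2
E
python3 - <<'E'
from h import *
for da in(0,5,-5,10,-10):
    if probe(*X0,A0+da): print("IN",da); break
E
```

```text
531.5 227.3 112 hit True t 12.7 z 187.53 [ 0.  -0.1  4.7] [-0.13  0.15  0.03]
531.5 227.3 117 hit True t 13.3 z 187.51 [-1.2 -0.   4.9] [-0.1   0.25 -0.03]
531.5 227.3 107 hit True t 13.9 z 187.53 [ 0.3 -0.3  4.8] [-0.07  0.13  0.05]
531.5 227.3 122 hit True t 14.6 z 187.56 [0.1 0.1 4.2] [-0.12  0.19 -0.06]
531.5 227.3 102 hit True t 15.4 z 187.49 [-0.2  0.3  4.1] [-0.08  0.11  0.  ]
```

All five angles rest on the shoulder, so a sideways error is likely. I find the centre by touching the bore walls against the round nose in four directions.

```bash
python3 - <<'E'
from h import *
z=189.2; A=A0; ctrl.move_l([*X0,z],rot=Rz(A),vel=20)
ax=np.radians(A-90); ex=np.array([np.cos(ax),np.sin(ax)]); ey=np.array([-ex[1],ex[0]])
def touch(d,L=11):
    ctrl.move_l([*X0,z],vel=40); ctrl.hold(.15)
    h=ctrl.move_l([*(X0+L*d),z],vel=12,threshold=4); s=sensors.read_state()
    r=(s['eef_pos'][:2]-X0)@d; print(h,round(s['t'],1),"travel",round(r,2),np.round(s['force'],1)); return r
a,b,c,d=touch(ey),touch(-ey),touch(ex),touch(-ex)
X=X0+ey*(a-b)/2+ex*((c-3.2)-(d-7.2))/2
print("sum y",a+b,"(14.4) sum x",c+d,"(10.4)","centre",X)
ctrl.move_l([*X0,z],vel=40)
E
```

```text
True 16.7 travel 5.74 [-0.3 -1.   4.9]
True 18.0 travel 9.05 [1.3 0.1 4.5]
True 19.0 travel 1.59 [0.2 0.3 3. ]
True 20.3 travel 9.07 [ 3.7  0.8 -6. ]
sum y 14.790759284065716 (14.4) sum x 10.653942698944691 (10.4) centre [530.50716887 225.11680423]
```

The sums match the bore (14.8 vs 14.4, 10.7 vs 10.4). The centre is at (530.5, 225.1).

```bash
python3 - <<'E'
from h import *
X=np.array([530.5,225.1])
for da in(0,5,-5,10,-10,15,-15):
    if probe(*X,A0+da): print("IN",da); break
E
```

```text
530.5 225.1 112 hit True t 21.3 z 187.20 [ 0.6 -0.4  5. ] [-0.08  0.03  0.01]
530.5 225.1 117 hit True t 22.1 z 186.94 [0.4 0.4 4.4] [-0.07 -0.   -0.  ]
530.5 225.1 107 hit True t 22.8 z 186.80 [-0.4 -0.4  3.6] [ 0.    0.06 -0.  ]
530.5 225.1 122 hit False t 23.8 z 182.77 [-3.2 -2.7 -6. ] [-0.61  0.98 -0.  ]
IN 10
```

It slipped in at +10°. I lower it the rest of the way under force watch; home should be at TCP z ≈ 167.

```bash
python3 - <<'E'
from h import *
x,y=530.5,225.1
def st(h):
    s=sensors.read_state(); print(h,round(s['t'],1),np.round(s['eef_pos'],2),np.round(s['force'],1),np.round(s['wrist_torque'],2)); return s
for z in(178,173,169.5):
    h=ctrl.move_l([x,y,z],vel=12,threshold=10); s=st(h)
    if h: break
else:
    st(ctrl.move_l([x,y,164.5],vel=6,threshold=8))
E
```

```text
False 24.4 [529.6  224.64 177.56] [-4.3 -3.  -6.4] [-0.73  1.15 -0.02]
False 25.0 [529.52 224.61 172.5 ] [-5.7 -3.9 -6.2] [-0.77  1.19 -0.06]
False 25.4 [529.47 224.56 168.95] [-4.4 -3.3 -6.2] [-0.84  1.19 -0.06]
True 25.9 [528.87 224.2  167.76] [-1.7 -0.   6.6] [-0.12  0.1  -0.02]
```

```bash
python3 - <<'E'
from h import *
def st(h):
    s=sensors.read_state(); print(h,round(s['t'],1),np.round(s['eef_pos'],2),np.round(s['force'],1),np.round(s['wrist_torque'],2),s['grip_width']); return s
s=st(0); x,y,z=s['eef_pos']
st(ctrl.move_l([529.5,224.6,z-2],vel=5,threshold=8)); ctrl.hold(.3); s=st(1)
ctrl.gripper_to(45); ctrl.hold(.3); s=st(2)
x,y,z=s['eef_pos']
st(ctrl.move_l([x,y,z+40],vel=60,threshold=8))
ctrl.move_l([x,y,260],vel=150)
ctrl.move_ptp([330,-100,300],s['eef_rot']); ctrl.hold(.3); st(3)
T,dT=optics.grab_frame("top");S,dS=optics.grab_frame("side")
cv2.imwrite("pics/top3.png",T[:,:,::-1]);cv2.imwrite("pics/side3.png",S[:,:,::-1])
cv2.imwrite("pics/f.png",np.hstack([cv2.resize(T[200:300,200:300],(400,400),interpolation=2),cv2.resize(S[120:220,240:340],(400,400),interpolation=2)])[:,:,::-1])
for n,I,box in(("top",T,(222,215,275,275)),("side",S,(270,125,309,180))):
    for a,c,p in comps(I,(100,120,50),(125,255,255),box,20):
        w=onz(n,p,175 if n=="top" else 163)[:,:2]; m=w.mean(0);e,v=np.linalg.eigh(np.cov((w-m).T)); print(n,"bar",a,c,m,np.degrees(np.arctan2(v[1,1],v[0,1])),np.sqrt(e*12))
E
```

```text
0 25.9 [528.87 224.2  167.76] [-1.7 -0.   6.6] [-0.12  0.1  -0.02] 16.993441359791685
False 27.2 [530.25 224.74 168.12] [-5.7 -3.2  4.8] [-0.6   1.01  0.02] 17.004334838237778
1 27.5 [530.26 224.73 168.14] [-5.5 -4.2  5.6] [-0.6   1.13 -0.06] 16.968309263068164
2 28.2 [529.53 224.65 165.67] [0.  0.  0.6] [-0.03 -0.09  0.02] 44.971305784308484
False 29.0 [529.31 224.57 205.46] [-0.2 -0.4  0.2] [ 0.03 -0.03 -0.07] 44.87412810030286
3 31.2 [330.33 -99.71 299.94] [ 1.1 -0.3 -0. ] [-0.04 -0.05 -0.02] 44.83149620994525
top bar 178 [240.60674157 246.75842697] [529.24854652 225.48296673] -147.47167447740216 [18.24498009 71.25326804]
side bar 245 [284.94285714 145.94285714] [529.95045975 222.62094997] -141.47395158918124 [33.21776461 77.55740109]
```

View pics/f.png

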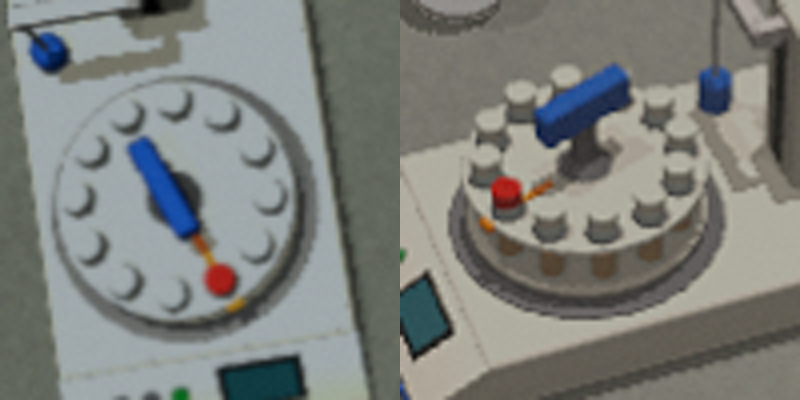

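Released and clear, and it looks seated. I check height and level with depth, using the deck as reference.

```bash
python3 - <<'E'
from h import *
for n,box in(("top",(195,175,300,315)),("side",(220,120,370,225))):
    P,Dd=optics.grab_frame(n),None; D=np.mean([P[1]]+[optics.grab_frame(n)[1] for _ in range(5)],0)
    x0,y0,x1,y1=box; v,u=np.mgrid[y0:y1,x0:x1]; uv=np.c_[u.ravel(),v.ravel()]; z=D[y0:y1,x0:x1].ravel()
    o,d=ray(n,uv); X=(o+d*z[:,None])[z>0]
    r=np.hypot(X[:,0]-529.8,X[:,1]-225)
    def plane(m,name):
        Q=X[m]
        for _ in range(4):
            a=np.linalg.lstsq(np.c_[Q[:,:2]-[529.8,225],np.ones(len(Q))],Q[:,2],rcond=None)[0]
            e=Q[:,2]-np.c_[Q[:,:2]-[529.8,225],np.ones(len(Q))]@a; Q=Q[abs(e)<max(2.5*np.median(abs(e)),.5)]
        print(n,name,len(Q),"h %.2f slope %.4f %.4f rms %.2f"%(a[2],a[0],a[1],e.std()))
    plane((r>100)&(r<150)&(abs(X[:,2]-55)<5),"deck(55)")
    plane((r<84)&(abs(X[:,2]-129)<5),"caps(129)")
    h=np.histogram(X[r<83,2],np.arange(90,185,5)); print(dict(zip(h[1],h[0])))
    q=X[(r<83)&(X[:,2]>90)&(X[:,2]<120)]
    if len(q): zc=np.median(q[:,2]); plane((r<83)&(abs(X[:,2]-zc)<5),"disc")
    plane((r<36)&(abs(X[:,2]-175)<6),"bartop(175)")
print(sensors.read_state()['t'])
E
```

```text
top deck(55) 2027 h 55.26 slope 0.0021 0.0020 rms 1.16
top caps(129) 440 h 129.51 slope -0.0000 -0.0011 rms 1.06
{np.int64(90): np.int64(0), np.int64(95): np.int64(0), np.int64(100): np.int64(14), np.int64(105): np.int64(1466), np.int64(110): np.int64(370), np.int64(115): np.int64(14), np.int64(120): np.int64(33), np.int64(125): np.int64(342), np.int64(130): np.int64(192), np.int64(135): np.int64(1), np.int64(140): np.int64(0), np.int64(145): np.int64(0), np.int64(150): np.int64(2), np.int64(155): np.int64(3), np.int64(160): np.int64(5), np.int64(165): np.int64(4), np.int64(170): np.int64(80), np.int64(175): np.int64(88)}
top disc 1568 h 108.63 slope -0.0011 0.0019 rms 1.11
top bartop(175) 133 h 175.20 slope -0.0022 0.0066 rms 1.00
side deck(55) 1389 h 54.11 slope -0.0002 0.0024 rms 1.02
side caps(129) 356 h 128.09 slope -0.0009 0.0015 rms 0.86
{np.int64(90): np.int64(18), np.int64(95): np.int64(5), np.int64(100): np.int64(32), np.int64(105): np.int64(978), np.int64(110): np.int64(157), np.int64(115): np.int64(78), np.int64(120): np.int64(109), np.int64(125): np.int64(411), np.int64(130): np.int64(32), np.int64(135): np.int64(7), np.int64(140): np.int64(6), np.int64(145): np.int64(8), np.int64(150): np.int64(35), np.int64(155): np.int64(32), np.int64(160): np.int64(33), np.int64(165): np.int64(33), np.int64(170): np.int64(111), np.int64(175): np.int64(22)}
side disc 899 h 107.46 slope -0.0027 0.0035 rms 0.94
side bartop(175) 116 h 173.93 slope -0.0301 0.0503 rms 1.05
31.925
```

Caps are 74.2 and 74.0 mm above the deck (74 expected) and the slope is under 0.005 rad, so it is home and level. I hand it in.

```bash
python3 -c "
from h import *
ctrl.finish_job(); print(sensors.read_state()['t'])"
```

```text
the job is handed in; nothing more can be done
the job is handed in; nothing more can be done
```

The carousel is on the drive shaft, fully home and level on the flange, and released. I handed the job in at about 32 s on the robot's clock; no verdict is reported.

**What I did:** I lifted the carousel by its grip bar and carried it to above the shaft. The first five turns all rested on the shoulder. Touching the bore against the nose from four sides showed my position was about 2.4 mm off. With that corrected, it slipped over 10° further round than the flange mark had suggested. I lowered it under force limits, let go and backed away.

**Last checks:**
- **Height:** the depth images put the vial caps 74.2 mm (top camera) and 74.0 mm (side camera) above the deck; 74 mm is fully seated.
- **Level:** the caps and upper disc slope less than 0.005 rad.
- **Position:** the bar is centred at about (529.2–530.0, 222.6–225.5) mm. The axis I felt was (530.5, 225.1); the D fit holds the carousel to about 1 mm of the shaft.
- **Forces:** readings stayed far below the limits, at about 13 N of change on touching down.

**What disagreed:**
- The axis I first measured from the pictures was 2.4 mm off the one I felt.
- The tool stood about 1 mm higher than expected at touchdown, with some side load. The depth check after release showed no gap.
- The side camera's slope reading on the bar's small top face was off (about 0.06 rad). I ignored it, because the larger surfaces in both cameras read level.
- I did not measure the other objects again at the end. No unexpected contact was felt on the way.

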